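# Load an instrument cassette under the drag spring of its hold-down dock

### The arm

A 6-joint arm with a two-finger parallel gripper is mounted at the origin on the work surface. World frame = base frame: x ahead of the robot, y to its left, z up, the work surface at z = 0. Lengths are in m, angles in rad, forces in N, time in s.
With the tool pointing down it reaches from about 0.25 to 0.725 m from the base axis. Payload 4 kg.
Tool frame: the origin (TCP) lies midway between the tips of the shut fingers; the grasp point (between the pads) lies 19 mm behind it; z points along the fingers, y is the line along which they close (so a half turn about z gives the same grasp; the last joint's range is limited). The gripper opens to 85 mm and grips with 20 to 120 N. Pads are 22 mm wide; open, the fingers measure 114 mm over their backs; the gripper's body (76 mm by 85 mm) begins 54 mm behind the grasp point. The pads swing forward as they close: fully open they stand 13 mm farther back than shut.
Start: joints at [1.337, 0.241, 0.005, 1.335, 0, 1.571], TCP at [0.116, 0.486, 0.231] pointing down, gripper open.
Joint ranges: [-2.72, 2.72], [-1.05, 1.87], [-1.09, 1.28], [-1.99, 2.15], [-1.42, 1.44], [-3.14, 3.14]. Speed limits (rad/s): [2.79, 2.79, 3.14, 3.14, 3.14, 3.14].

### API

Orientations are given as a 3x3 rotation matrix whose columns are the frame's x, y, z axes.
In Python, from bench import r gives the robot as it stands.
- The arm moves only by the tool step_arm, never from a script. Its argument "plan" is a list that holds one entry, the list of rows, each a list of 4 numbers: the shift along the tool's x, y, z in m, then the turn about the tool's z in degrees. In form: [[[x, y, z, spin], ...]]. A call has exactly 5 rows; each row is the pose to reach, as a shift and turn from the pose commanded when the call began, along the tool's axes at that moment; what a row does not reach only later rows make up. A row lasts 1/12 s, in which the tool goes at most 41.7 mm and 7.16 degrees, less where a joint would pass 70% of its speed; a pose out of reach is approached as far as the arm can. A call with a gripper value outside its range is refused whole. "jaw" is the finger opening in m, from 0 to 0.0854, set as the call begins (left out, the last holds). The fingers move at their own pace and stop on an object; "newtons" is the grip in N (left out, the last holds). Time passes only in rows, so rows that repeat a pose let the fingers close, or fill a call up. It gives the time, the measured TCP pose, the force, the opening and the grip force at its end, in the units of the state.
- r.get_state(): the state, without advancing time (a new reading comes with each control period).
- r.get_image(name): name is "side" or "top"; returns the picture (384x512x3 uint8, red, green, blue); there is no depth.
- r.calibration(name): a dict with "fx", "fy", "cx", "cy" (pixels), "k1" (the pictures are not rectified: a ray, as slopes to the right and down, at radius r is drawn at 1 + k1 r^2 times it, then the intrinsics apply), "position" and "rotation" of the camera in the world. Camera axes: x right, y down, z forward; pixel columns grow to the right and rows downward; lengths in m; the calibration is good to about 2 mm. A picture is of the moment at which its call begins. calibration takes no time and is no camera call.
- r.job_done(): hands the job in; it is judged then, once.
The state is a dict: "clock": time; "joints": joint angles; "qd": joint speeds; "tau": joint torques, N m; "tool_pos": TCP position; "orientation": TCP orientation; "contact_force": force on the tool from outside, world axes, zero at the start; "moment": the same for the moment, N m; "gripper_width": finger opening in m; "grip_force": force on a finger pad.
Only numpy, scipy, OpenCV 4.12 (cv2) and the standard library are available. Lean on these libraries where they do the work, as an engineer would, in place of code of your own. Each camera call takes 0.05 s, during which the arm holds its last target. There are 200 camera calls.

### The job

Load the steel instrument cassette into the hold-down dock: with the fingertips press down hard on its blue thumb pad until the sprung deck under it has sunk fully, and while keeping it pressed, push it along the channel under the side lips and the brass drag spring until it is fully home against the end stop. Then let go and leave it clamped there. Do not pick the cassette up, and leave the other things on the counter where they are.

Things in the scene. Friction and masses are not known exactly. Their poses are not given: they have to be found in the camera images.
- dock: Hold-down dock, fixed: blue-grey channel 250 mm long, 98 wide along its x axis. Origin on the counter under its middle, z up; the cassette slides along dock +x. Dock frame, mm: entry channel x -130 to 30, open above, guides 76 apart, guide tops z 32. Then lips to x 103, where the end stop is.
- lip_edge (a point): Middle of the channel at the square front edges of the two fixed side lips (dock x 30 mm, z 34 mm = lip underside). The lips run from here 73 mm along dock +x, 8 mm thick, reaching 8 mm inwards from each side wall. Just behind, a dark steel bridge 12 mm wide crosses the channel at dock x 32 to 44 mm, underside z 50, top z 58 mm.
- stop_face (a point): Centre of the end stop's face at dock x 103 mm, z 30 mm; the stop is 40 mm high. The cassette is home when its nose touches this face.
- deck (a joint): White sprung deck, floor of the whole channel, always level. Value in m: 0 = raised (deck top 22 mm above the counter), 0.008 = fully down (14 mm). The spring pushes up with 9 N raised and 17 N fully down; with the cassette on it, about 5 N on the cassette starts it sinking and about 13 N holds it fully down.
- cassette: Steel instrument cassette, loose, 0.3 kg, 120 (x) by 70 (y) by 18 mm high, lying on the deck, its x along dock x. Origin: middle of its underside. Nose at x +60 mm. Deck raised: the nose butts on the lip edges and cannot pass; deck down: lid 2 mm below the lips. Home: origin at dock x 43 mm; let go there, it rises 2 mm against the lips and stays level.
- thumb_pad (a point): Centre of the blue thumb pad (30 mm long, flush with the lid, 43 mm behind the cassette's middle). 40 mm above the counter with the deck raised, 32 mm with it fully down. Pressed fully down, the cassette slides with a push of about 4 to 8 N.
- ridge (a point): Top middle of the blue cross ridge on the lid just ahead of the thumb pad: 7 mm high above the lid, 50 mm wide, 6 mm thick; its near face is 17 mm ahead of the pad's centre. Fingertips pressing on the pad can push against it. With the cassette home it is still 7 mm short of the lips.
- drag_spring (a joint): Brass drag spring: a leaf 30 mm wide hung under the bridge (dock x 38, z 47 mm), sloping down along dock +x to its tip. Angle in rad: 0 = at rest, grows as it is lifted; about 0.2 with the cassette home under it. It then presses on the lid with about 5 N.
- spring_tip (a point): Lowest point of the drag spring; at rest at dock x 67 mm, 26 mm above the counter.
- jar: Amber jar with blue cap, 52 mm across, 70 mm tall, loose bystander, to be left alone. Origin: centre of its underside.
- carton: Cardboard carton 75 x 45 x 50 mm, loose bystander, to be left alone. Origin: centre of its underside.
- brush: Green-handled cleaning brush lying down, loose bystander, to be left alone. Origin: centre of its underside.
- spray: White bottle with red cap, 68 mm across, 190 mm tall, loose bystander, to be left alone. Origin: centre of its underside.
- bowl: Steel bowl 120 mm across, 45 mm high, loose bystander, to be left alone. Origin: centre of its underside.
- beaker: Clear beaker 70 mm across, 90 mm tall, loose bystander, to be left alone. Origin: centre of its underside.
- tin: Yellow tin 60 mm across, 80 mm tall, loose bystander, to be left alone. Origin: centre of its underside.

How it is judged:
On the way, in this order (a step that is already met when the one before it is completed fails the run):
1. the cassette is pressed down on the sprung deck before its nose enters under the lips (value of joint deck above 0.005 m and x of cassette in the frame of dock below -0.026 m and contact force between the fingers and cassette above 4 N), for 0.05 s.
2. the cassette slides on, pressed down, and lifts the drag spring (x of cassette in the frame of dock above 0.01 m and value of joint deck above 0.005 m and value of joint drag_spring above 0.08 rad and contact force between the fingers and cassette above 1 N), for 0.05 s.
At the end, for the whole second after the job is handed in: The cassette is home, its nose within 4 mm of the end stop, level and straight, clamped below the lips with the deck held down, the drag spring lifted and bearing on its lid; at rest (x of cassette in the frame of dock above 0.039 m and z of cassette in the frame of dock below 0.0185 m and angle between cassette's own z axis and vertical below 0.05 rad and angle between the x axis of cassette and the x axis of dock, either way round below 0.08 rad and value of joint drag_spring above 0.1 rad and contact force between cassette and drag_spring above 0.5 N and linear speed of cassette below 0.01 m/s); the robot touches nothing.
It fails at once if the cassette is lifted off the deck or tipped (z of cassette in the frame of dock above 0.03 m or angle between cassette's own z axis and vertical above 0.2 rad).
It fails at once if another thing on the counter is moved by more than 20 mm (distance of any of jar, carton, brush, spray, bowl, beaker, tin from where it was at the start of the episode above 0.02 m).
It also fails if it takes over 35 s, if anything falls off the work surface, if the arm or the gripper's body presses on something with over 40 N, if the wrist force passes 120 N, or if a joint passes its speed limit or range.

## Working session

There is one attempt and no reset: what is moved stays moved. The work goes in short steps, Python scripts to look and compute and a tool call to move; the robot and the scene stay as the last step left them, time stands still between calls to the robot, and variables do not carry over. Pictures are saved under pics/ and viewed, at most 10 in all, crops included, and the job is handed in when it is done.

Besides the shell and the picture viewer there is one more tool, called after "Emit:" as name(argument=value, ...) on one line, values as JSON. step_arm: Moves the arm, as the interface text tells. Its arguments: {"type":"object","properties":{"plan":{"type":"array","items":{"type":"array","items":{"type":"array","items":{"type":"number"}}}},"jaw":{"type":"number"},"newtons":{"type":"number"}},"required":["plan"]}

```bash
mkdir -p pics
python3 - <<'E'
from bench import r
import cv2,json
for n in("top","side"):
    cv2.imwrite(f"pics/{n}0.png",r.get_image(n)[:,:,::-1]); c=r.calibration(n); print(n,c)
s=r.get_state(); print(s)
E
```

```text
top {'fx': 482.75287795916404, 'fy': 482.75287795916404, 'cx': 250.5704941711358, 'cy': 187.2685342683117, 'k1': -0.15984869905087942, 'position': array([ 0.27854563, -0.00716971,  1.68490392]), 'rotation': array([[ 0.00537601, -0.9824864 ,  0.18625674],
       [-0.99993528, -0.00341408,  0.01085266],
       [-0.0100267 , -0.18630302, -0.98244117]])}
side {'fx': 413.0284990176611, 'fy': 413.0284990176611, 'cx': 259.58561904828036, 'cy': 194.65469873512717, 'k1': -0.07341802842187727, 'position': array([ 0.16163935, -0.92532166,  1.04284593]), 'rotation': array([[ 0.91177277, -0.27938185,  0.30102525],
       [-0.4106068 , -0.63530833,  0.65405304],
       [ 0.0085133 , -0.71995077, -0.69397292]])}
{'clock': 0.1, 'joints': array([1.33701201e+00, 2.41350532e-01, 3.86235761e-03, 1.33515673e+00,
       7.74262988e-06, 1.57079216e+00]), 'qd': array([ 0.0004556 , -0.00042637,  0.00219471, -0.00071036, -0.00143133,
        0.00137548]), 'tau': array([-4.02192500e-04, -3.73138118e+01,  2.53009486e+01,  1.08646919e-02,
        6.96330221e-05,  1.84766868e-06]), 'tool_pos': array([0.11570134, 0.48586708, 0.23049681]), 'orientation': array([[-9.72797647e-01,  2.31656099e-01, -4.35774952e-04],
       [ 2.31656508e-01,  9.72795988e-01, -1.79649839e-03],
       [ 7.75031682e-06, -1.84857951e-03, -9.99998291e-01]]), 'contact_force': array([ 0.46902491, -0.47803103, -0.40104934]), 'moment': array([-0.04076433,  0.00029615,  0.01156396]), 'grip_force': 0.0, 'gripper_width': 0.08532741776489669}
```

View pics/top0.png

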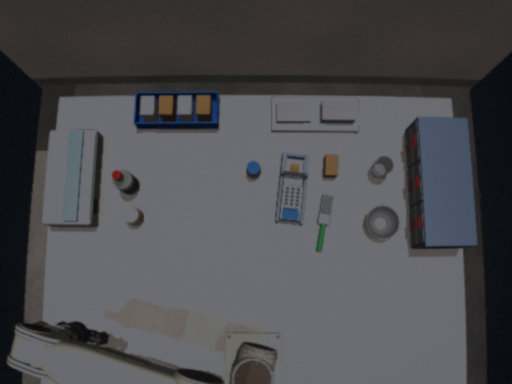

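View pics/side0.png

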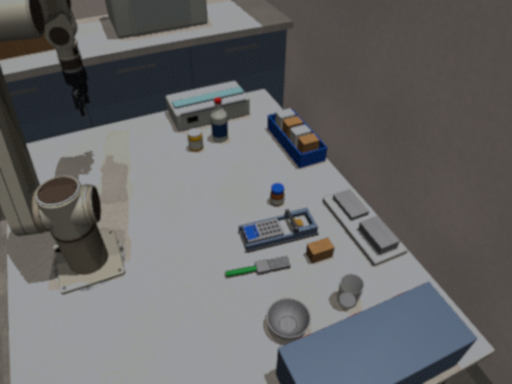

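The top view shows the dock running from (290,222) to (294,154), with the blue pad/ridge end at (291,213) nearest the robot. The push direction is roughly world +x. In the side view the dock is at (278,230), with the pad at (251,232).

Run:
```python
import cv2,numpy as np
t=cv2.imread("pics/top0.png")[145:230,265:320]; s=cv2.imread("pics/side0.png")[205:252,232:325]
t=cv2.resize(t,None,fx=7,fy=7,interpolation=cv2.INTER_CUBIC); s=cv2.resize(s,None,fx=4.4,fy=4.4,interpolation=cv2.INTER_CUBIC)
o=np.zeros((600,800,3),np.uint8); o[:t.shape[0],:t.shape[1]]=t; o[:s.shape[0],388:388+s.shape[1]]=s[:,:412]
cv2.imwrite("pics/crop0.png",np.clip(o*1.5,0,255).astype(np.uint8))
```

```text
(no output)
```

View pics/crop0.png

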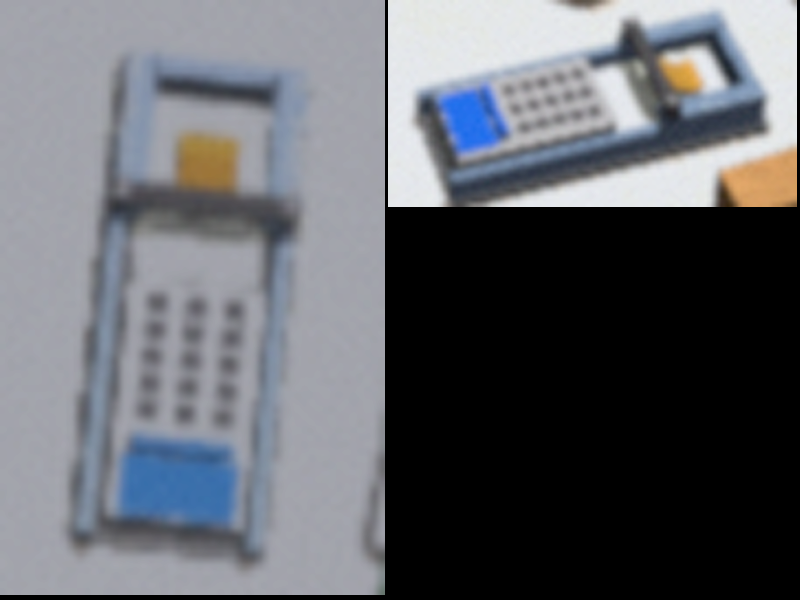

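```bash
cat > h.py <<'E'
import numpy as np,cv2
from bench import r
def ray(n,uv):
    c=r.calibration(n); K=np.array([[c['fx'],0,c['cx']],[0,c['fy'],c['cy']],[0,0,1]])
    p=cv2.undistortPoints(np.array(uv,float).reshape(-1,1,2),K,np.array([c['k1'],0,0,0,0.]))[:,0]
    return c['position'],np.c_[p,np.ones(len(p))]@c['rotation'].T
def onz(n,uv,z):
    o,d=ray(n,uv); return o+d*((z-o[2])/d[:,2])[:,None]
def roi(n,img,f=8):
    x0,y0,x1,y1={'top':(265,145,322,232),'side':(232,205,325,252)}[n]
    return cv2.resize(img[y0:y1,x0:x1],None,fx=f,fy=f,interpolation=cv2.INTER_CUBIC),lambda p:(np.asarray(p,float)+.5)/f-.5+[x0,y0]
def big(m):
    c=max(cv2.findContours(m.astype(np.uint8),cv2.RETR_EXTERNAL,cv2.CHAIN_APPROX_NONE)[0],key=cv2.contourArea); return c
def pix(m): return np.argwhere(m)[:,::-1]
E
python3 - <<'E'
from h import *
for n in('top','side'):
    img=cv2.imread(f'pics/{n}0.png'); R,f=roi(n,img)
    H=cv2.cvtColor(R,cv2.COLOR_BGR2HSV); h,s,v=[H[...,i].astype(int) for i in range(3)]
    blue=(h>95)&(h<130)&(s>130)&(v>90)
    c=big(blue); print(n,'pad px',f(cv2.minAreaRect(c)[0]), 'area',cv2.contourArea(c)/64)
    W=onz(n,f(c[:,0]),.040)[:,:2]
    q=cv2.minAreaRect((W*1000).astype(np.float32)); print(q,'\n',cv2.boxPoints(q))
    org=(h>10)&(h<25)&(s>130); c=big(org); print('brass',cv2.minAreaRect((onz(n,f(c[:,0]),.035)[:,:2]*1000).astype(np.float32)))
    if n=='top':
        lb=(h>95)&(h<130)&(s>45)&(s<130)&(v>100)
        cv2.imwrite('pics/m.png',np.hstack([lb,blue]).astype(np.uint8)*255)
        # rails: outer rows, per row mid of left & right rails in entry
        P=[[],[]]
        for y in range(300,480,4):
            xs=np.where(lb[y])[0]
            for k,g in enumerate((xs[xs<200],xs[xs>200])):
                if len(g)>5:P[k].append((g.mean(),y))
        for p in P:
            w=onz(n,f(p),.032)[:,:2]; l=cv2.fitLine((w*1000).astype(np.float32),cv2.DIST_HUBER,0,.01,.01).ravel(); print('rail',l,len(p),np.degrees(np.arctan2(l[1],l[0])))
E
```

```text
top pad px [290.0144825  213.36965942] area 142.5078125
((499.6290283203125, -125.0418701171875), (53.322425842285156, 36.62710189819336), 83.76181030273438) 
 [[ 478.52686 -149.55522]
 [ 514.93713 -153.5352 ]
 [ 520.7312  -100.52852]
 [ 484.32092  -96.54854]]
brass ((661.0698852539062, -141.33172607421875), (24.00232696533203, 22.149240493774414), 84.91471099853516)
rail [ 9.9362034e-01 -1.1277683e-01  5.8275677e+02 -9.1122002e+01] 45 -6.4754124
rail [ 9.93057013e-01 -1.17634065e-01  5.72090271e+02 -1.74095078e+02] 45 -6.755577
side pad px [250.80587196 231.58320808] area 146.8515625
((500.8266906738281, -124.3827896118164), (55.549869537353516, 39.9907341003418), 84.0261459350586) 
 [[ 478.04926 -149.92589]
 [ 517.8228  -154.0879 ]
 [ 523.6041   -98.83969]
 [ 483.83057  -94.67767]]
brass ((666.828125, -256.04779052734375), (46.605857849121094, 57.00494384765625), 65.93792724609375)
```

View pics/m.png

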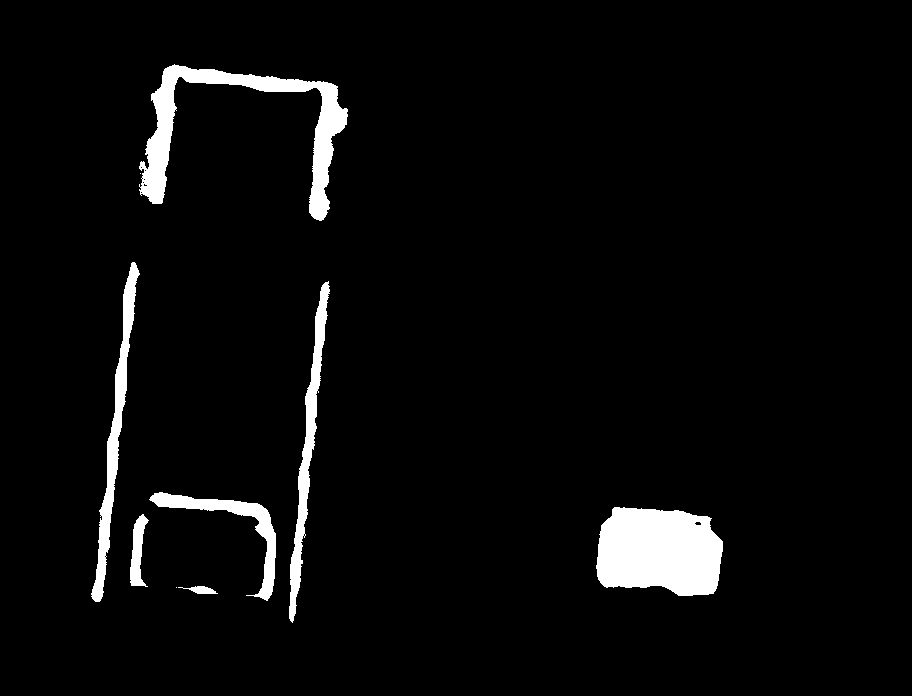

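The mask shows two clean straight rails (columns about 100–135 and 295–328) and the stop bar at row 75. Dock yaw is about −6.6°. The pad and ridge rectangle is centred near (0.500, −0.1245), which puts the pad centre near (0.496, −0.124).

Emit:
step_arm(plan=[[[-0.028, -0.028, 0, -1.4], [-0.056, -0.056, 0, -2.8], [-0.084, -0.083, 0, -4.1], [-0.112, -0.11, 0, -5.4], [-0.14, -0.138, 0, -6.8]]], jaw=0, newtons=60)

```text
clock: 0.52
tool_pos: [0.2203, 0.318, 0.2308]
orientation: [[-0.994, 0.113, -0.0], [0.113, 0.994, -0.001], [0.0, -0.001, -1.0]]
contact_force: [1.0, 0.4, -0.5]
gripper_width: 0.0257
grip_force: 0.0
```

Run:
```python
from h import *
np.set_printoptions(precision=4,suppress=True)
s=r.get_state();print(s['clock'],s['joints'],s['tool_pos'],s['orientation'],s['contact_force'],s['gripper_width'])
# dock far end outer edge, z=.05
R,f=roi('top',cv2.imread('pics/top0.png'))
u=np.array([.9934,-.1149]);p=np.array([.496,-.124])
for q,z in (((250,73),.05),((250,86),.05)): print('stop bar along u from pad',(onz('top',[f(q)],z)[0,:2]-p)@u)
```

```text
0.5167 [ 0.965   0.0166 -0.2573  1.2976 -0.0002  1.0778] [0.2203 0.318  0.2308] [[-0.9936  0.1125 -0.0003]
 [ 0.1125  0.9936 -0.0007]
 [ 0.0002 -0.0007 -1.    ]] [ 0.9727  0.3629 -0.4735] 0.025678338206795884
stop bar along u from pad 0.21380071048652957
stop bar along u from pad 0.2079626129288187
```

Emit:
step_arm(plan=[[[-0.025, -0.031, 0, 0], [-0.05, -0.062, 0, 0], [-0.075, -0.094, 0, 0], [-0.1, -0.125, 0, 0], [-0.125, -0.157, 0, 0]]])

```text
clock: 0.93
tool_pos: [0.3265, 0.1476, 0.2312]
orientation: [[-0.993, 0.114, 0.0], [0.114, 0.993, 0.0], [-0.0, 0.0, -1.0]]
contact_force: [0.5, 0.3, 0.2]
gripper_width: -0.0001
grip_force: 0.0
```

Emit:
step_arm(plan=[[[-0.025, -0.031, 0, 0], [-0.05, -0.062, 0, 0], [-0.075, -0.094, 0, 0], [-0.1, -0.125, 0, 0], [-0.125, -0.157, 0, 0]]])

```text
clock: 1.35
tool_pos: [0.4327, -0.023, 0.2311]
orientation: [[-0.993, 0.115, -0.0], [0.115, 0.993, 0.0], [0.0, 0.0, -1.0]]
contact_force: [0.2, 2.2, -0.1]
gripper_width: 0.0002
grip_force: 0.0
```

Emit:
step_arm(plan=[[[-0.025, -0.031, 0.02, 0], [-0.05, -0.062, 0.05, 0], [-0.076, -0.095, 0.08, 0], [-0.076, -0.095, 0.115, 0], [-0.076, -0.095, 0.131, 0]]])

```text
clock: 1.77
tool_pos: [0.497, -0.1266, 0.0968]
orientation: [[-0.993, 0.119, -0.002], [0.119, 0.993, -0.0], [0.002, -0.0, -1.0]]
contact_force: [-0.2, 0.6, -0.8]
gripper_width: 0.0001
grip_force: 0.0
```

Run:
```python
from h import *
np.set_printoptions(precision=4,suppress=True)
out=[]
for n in('top','side'):
    i=r.get_image(n)[:,:,::-1]; cv2.imwrite(f'pics/{n}1.png',i)
s=r.get_state();print(s['clock'],s['joints'],s['tool_pos'],s['orientation'],s['contact_force'],s['gripper_width'])
i=i[150:275,200:345]; cv2.imwrite('pics/c1.png',np.clip(cv2.resize(i,None,fx=4.5,fy=4.5,interpolation=cv2.INTER_CUBIC)*1.5,0,255))
```

```text
1.8667 [-0.2465  0.3668 -0.1932  1.0222  0.     -0.1294] [ 0.4928 -0.124   0.0952] [[-0.9931  0.1169 -0.011 ]
 [ 0.1168  0.9931  0.0028]
 [ 0.0112  0.0015 -0.9999]] [-1.5324  0.2031 -0.7669] -0.0002775191920307133[ WARN:0@1.109] global loadsave.cpp:1063 imwrite_ Unsupported depth image for selected encoder is fallbacked to CV_8U.
```

View pics/c1.png

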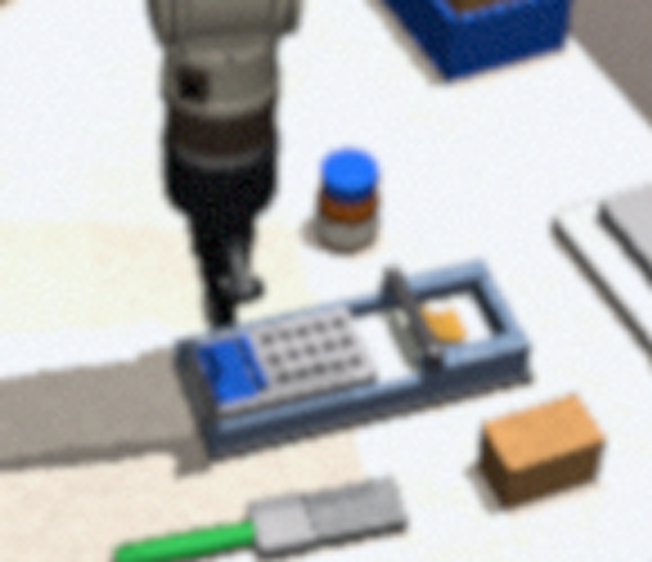

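The fingertip is at crop (222,328), above the pad at about (235,365). The dock, jar, carton and brush are all untouched.

Emit:
step_arm(plan=[[[0, 0, 0.015, 0], [0, 0, 0.03, 0], [0, 0, 0.042, 0], [0, 0, 0.042, 0], [0, 0, 0.042, 0]]])

```text
clock: 2.28
tool_pos: [0.4971, -0.1235, 0.0594]
orientation: [[-0.993, 0.114, 0.0], [0.114, 0.993, 0.0], [-0.0, 0.0, -1.0]]
contact_force: [-1.0, -0.5, 0.5]
gripper_width: -0.0001
grip_force: 0.0
```

Run:
```python
from h import *
np.set_printoptions(precision=4,suppress=True)
i=r.get_image('side')[:,:,::-1]; t=r.get_image('top')[:,:,::-1]
s=r.get_state();print(s['clock'],s['tool_pos'],s['orientation'],s['contact_force'])
i=i[200:255,225:290]; t=t[170:240,260:325]; g=lambda a:np.clip(cv2.resize(a,(400,int(400*a.shape[0]/a.shape[1])),interpolation=cv2.INTER_CUBIC)*1.5,0,255).astype(np.uint8)
i,t=g(i),g(t); o=np.zeros((max(len(i),len(t)),800,3),np.uint8); o[:len(i),:400]=i;o[:len(t),400:]=t
cv2.imwrite('pics/c2.png',o)
```

```text
2.3833 [ 0.498  -0.1239  0.0601] [[-0.9935  0.1142  0.0026]
 [ 0.1142  0.9935 -0.0007]
 [-0.0027 -0.0004 -1.    ]] [-0.9316  1.1976  0.3342]
```

View pics/c2.png

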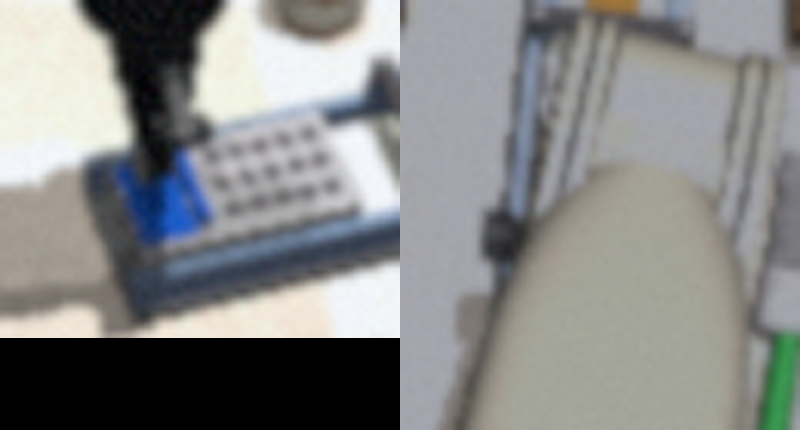

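The left crop shows the fingertip over the pad at (155,185), behind the ridge at (195,190). The arm covers the dock in the top view. Now pressing.

Emit:
step_arm(plan=[[[0, 0, 0.006, 0], [0, 0, 0.011, 0], [0, 0, 0.015, 0], [0, 0, 0.018, 0], [0, 0, 0.02, 0]]])

```text
clock: 2.8
tool_pos: [0.4967, -0.124, 0.0382]
orientation: [[-0.993, 0.115, -0.001], [0.115, 0.993, 0.0], [0.001, 0.0, -1.0]]
contact_force: [-0.8, 1.4, 6.7]
gripper_width: -0.0001
grip_force: 3.6
```

Emit:
step_arm(plan=[[[0, 0, 0.002, 0], [0, 0, 0.004, 0], [0, 0, 0.006, 0], [0, 0, 0.007, 0], [0, 0, 0.007, 0]]])

```text
clock: 3.22
tool_pos: [0.4974, -0.1242, 0.0327]
orientation: [[-0.993, 0.115, 0.001], [0.115, 0.993, -0.0], [-0.001, -0.0, -1.0]]
contact_force: [-2.9, 0.3, 12.2]
gripper_width: -0.0002
grip_force: 6.2
```

Emit:
step_arm(plan=[[[0, 0, 0.001, 0], [0, 0, 0.002, 0], [0, 0, 0.002, 0], [0, 0, 0.002, 0], [0, 0, 0.002, 0]]])

```text
clock: 3.63
tool_pos: [0.4981, -0.1244, 0.0318]
orientation: [[-0.993, 0.115, 0.003], [0.115, 0.993, -0.001], [-0.003, -0.001, -1.0]]
contact_force: [-3.4, 1.6, 16.0]
gripper_width: -0.0001
grip_force: 8.2
```

Emit:
step_arm(plan=[[[0, 0, 0.002, 0], [-0.002, 0, 0.002, 0], [-0.005, 0, 0.002, 0], [-0.008, 0, 0.002, 0], [-0.011, 0, 0.002, 0]]])

```text
clock: 4.05
tool_pos: [0.5102, -0.1262, 0.0317]
orientation: [[-0.993, 0.115, 0.006], [0.115, 0.993, -0.002], [-0.006, -0.001, -1.0]]
contact_force: [-6.7, 0.3, 26.6]
gripper_width: 0.0
grip_force: 13.1
```

Emit:
step_arm(plan=[[[-0.003, 0, 0, 0], [-0.006, 0, 0, 0], [-0.009, 0, 0, 0], [-0.012, 0, 0, 0], [-0.015, 0, 0, 0]]])

```text
clock: 4.47
tool_pos: [0.5252, -0.1279, 0.0318]
orientation: [[-0.993, 0.115, 0.006], [0.115, 0.993, -0.002], [-0.006, -0.001, -1.0]]
contact_force: [-5.9, 1.1, 25.5]
gripper_width: 0.0005
grip_force: 12.7
```

Emit:
step_arm(plan=[[[-0.003, 0, 0, 0], [-0.006, 0, 0, 0], [-0.009, 0, 0, 0], [-0.012, 0, 0, 0], [-0.015, 0, 0, 0]]])

```text
clock: 4.88
tool_pos: [0.5401, -0.1297, 0.0318]
orientation: [[-0.993, 0.115, 0.006], [0.115, 0.993, -0.002], [-0.006, -0.001, -1.0]]
contact_force: [-5.3, 0.8, 24.2]
gripper_width: -0.0001
grip_force: 12.3
```

Emit:
step_arm(plan=[[[-0.003, 0, 0, 0], [-0.006, 0, 0, 0], [-0.009, 0, 0, 0], [-0.012, 0, 0, 0], [-0.015, 0, 0, 0]]])

```text
clock: 5.3
tool_pos: [0.5549, -0.1313, 0.0319]
orientation: [[-0.993, 0.115, 0.006], [0.115, 0.993, -0.002], [-0.006, -0.001, -1.0]]
contact_force: [-5.1, 0.5, 24.9]
gripper_width: 0.0001
grip_force: 11.9
```

Emit:
step_arm(plan=[[[-0.003, 0, 0, 0], [-0.006, 0, 0, 0], [-0.009, 0, 0, 0], [-0.012, 0, 0, 0], [-0.015, 0, 0, 0]]])

```text
clock: 5.72
tool_pos: [0.568, -0.1328, 0.0319]
orientation: [[-0.993, 0.115, 0.003], [0.115, 0.993, -0.002], [-0.003, -0.001, -1.0]]
contact_force: [-9.6, -0.5, 27.5]
gripper_width: -0.0001
grip_force: 13.3
```

Run:
```python
from h import *
i=r.get_image('side')[:,:,::-1][200:260,225:325]
cv2.imwrite('pics/c3.png',np.clip(cv2.resize(i,None,fx=6,fy=6,interpolation=cv2.INTER_CUBIC)*1.5,0,255).astype(np.uint8))
```

```text
(no output)
```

View pics/c3.png

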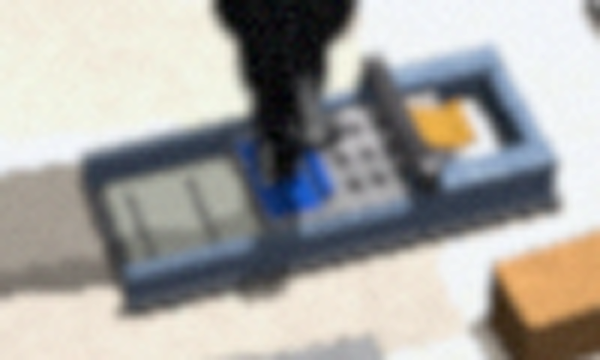

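The cassette is under the bridge. The fingertip is on the pad at (283,170), just behind the ridge at (318,178), and the nose has reached the spring. Pushing on.

Emit:
step_arm(plan=[[[-0.003, 0, 0, 0], [-0.006, 0, 0, 0], [-0.009, 0, 0.001, 0], [-0.012, 0, 0.001, 0], [-0.015, 0, 0.001, 0]]])

```text
clock: 6.18
tool_pos: [0.5843, -0.1348, 0.0319]
orientation: [[-0.993, 0.115, 0.006], [0.115, 0.993, -0.002], [-0.006, -0.001, -1.0]]
contact_force: [-8.2, 0.7, 27.5]
gripper_width: 0.0002
grip_force: 14.0
```

Emit:
step_arm(plan=[[[-0.003, 0, 0, 0], [-0.006, 0, 0, 0], [-0.008, 0, 0, 0], [-0.01, 0, 0, 0], [-0.012, 0, 0, 0]]])

```text
clock: 6.6
tool_pos: [0.5962, -0.1361, 0.0319]
orientation: [[-0.993, 0.115, 0.006], [0.115, 0.993, -0.002], [-0.006, -0.001, -1.0]]
contact_force: [-8.4, 1.3, 27.7]
gripper_width: -0.0001
grip_force: 13.5
```

Close to home; smaller increments until the stop is felt.

Emit:
step_arm(plan=[[[-0.001, 0, 0, 0], [-0.002, 0, 0, 0], [-0.003, 0, 0, 0], [-0.004, 0, 0, 0], [-0.005, 0, 0, 0]]])

```text
clock: 7.02
tool_pos: [0.6001, -0.1366, 0.0319]
orientation: [[-0.993, 0.115, 0.004], [0.115, 0.993, -0.002], [-0.004, -0.001, -1.0]]
contact_force: [-11.7, 2.5, 30.6]
gripper_width: 0.0001
grip_force: 15.3
```

Emit:
step_arm(plan=[[[-0.001, 0, 0, 0], [-0.002, 0, 0, 0], [-0.003, 0, 0, 0], [-0.004, 0, 0, 0], [-0.005, 0, 0, 0]]])

```text
clock: 7.43
tool_pos: [0.6046, -0.1371, 0.0319]
orientation: [[-0.993, 0.115, 0.003], [0.115, 0.993, -0.002], [-0.003, -0.001, -1.0]]
contact_force: [-11.2, 1.7, 30.2]
gripper_width: 0.0002
grip_force: 14.9
```

Emit:
step_arm(plan=[[[-0.001, 0, 0, 0], [-0.002, 0, 0, 0], [-0.003, 0, 0, 0], [-0.004, 0, 0, 0], [-0.005, 0, 0, 0]]])

```text
clock: 7.85
tool_pos: [0.6067, -0.1374, 0.0319]
orientation: [[-0.993, 0.115, -0.003], [0.115, 0.993, -0.001], [0.002, -0.001, -1.0]]
contact_force: [-19.2, 2.3, 35.9]
gripper_width: 0.0002
grip_force: 21.4
```

Run:
```python
from h import *
i=r.get_image('side')[:,:,::-1][200:260,225:325]
s=r.get_state();print(s['tool_pos'],s['contact_force'])
cv2.imwrite('pics/c4.png',np.clip(cv2.resize(i,None,fx=8,fy=8,interpolation=cv2.INTER_CUBIC)*1.5,0,255).astype(np.uint8))
```

```text
[ 0.60670535 -0.13737934  0.03187445] [-17.16185742   1.33977499  33.80071927]
```

View pics/c4.png

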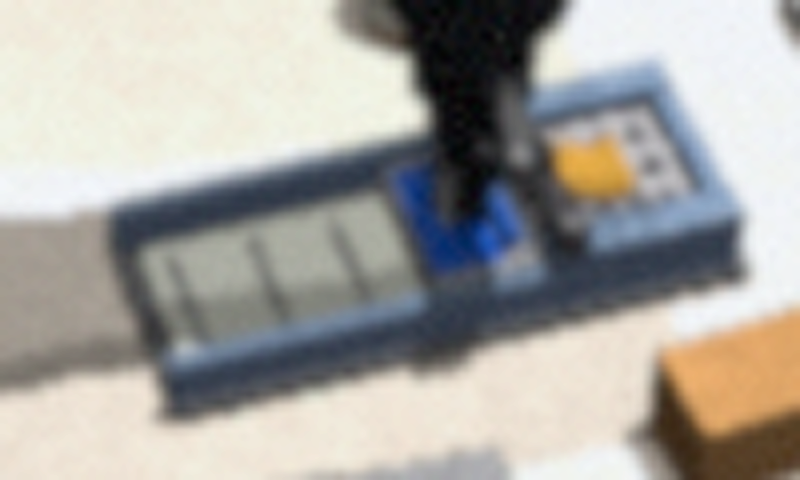

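The cassette is under the lips, with its nose near the stop at about (690,190) and the fingertip against the ridge. The force is rising, so one more push will confirm contact.

Emit:
step_arm(plan=[[[-0.001, 0, 0, 0], [-0.002, 0, 0, 0], [-0.003, 0, 0, 0], [-0.004, 0, 0, 0], [-0.004, 0, 0, 0]]])

```text
clock: 8.32
tool_pos: [0.6068, -0.1374, 0.0319]
orientation: [[-0.993, 0.116, -0.01], [0.116, 0.993, -0.0], [0.01, -0.001, -1.0]]
contact_force: [-27.0, 3.4, 41.4]
gripper_width: -0.0
grip_force: 25.1
```

The arm stopped against a hard contact: no motion and the force climbed. Easing off the push, then lifting straight up.

Emit:
step_arm(plan=[[[0.002, 0, 0, 0], [0.004, 0, -0.002, 0], [0.005, 0, -0.006, 0], [0.005, 0, -0.012, 0], [0.005, 0, -0.02, 0]]])

```text
clock: 8.73
tool_pos: [0.6075, -0.1368, 0.0459]
orientation: [[-0.993, 0.115, -0.002], [0.115, 0.993, 0.0], [0.002, 0.0, -1.0]]
contact_force: [-0.5, -0.3, 0.4]
gripper_width: -0.0
grip_force: 0.0
```

Emit:
step_arm(plan=[[[0, 0, -0.015, 0], [0, 0, -0.035, 0], [0, 0, -0.06, 0], [0, 0, -0.09, 0], [0, 0, -0.12, 0]]])

```text
clock: 9.15
tool_pos: [0.6082, -0.1367, 0.1669]
orientation: [[-0.993, 0.115, -0.001], [0.115, 0.993, 0.0], [0.001, 0.0, -1.0]]
contact_force: [1.2, 0.1, 0.2]
gripper_width: 0.0
grip_force: 0.0
```

Emit:
step_arm(plan=[[[0.03, 0, 0, 0], [0.06, 0, 0, 0], [0.1, 0, 0, 0], [0.14, 0, 0, 0], [0.16, 0, 0, 0]]])

```text
clock: 9.57
tool_pos: [0.445, -0.1176, 0.1659]
orientation: [[-0.993, 0.115, -0.003], [0.115, 0.993, 0.001], [0.004, 0.0, -1.0]]
contact_force: [-0.7, -0.1, -0.6]
gripper_width: -0.0001
grip_force: 0.0
```

Run:
```python
from h import *
g=lambda a:np.clip(cv2.resize(a,(400,int(400*a.shape[0]/a.shape[1])),interpolation=cv2.INTER_CUBIC)*1.5,0,255).astype(np.uint8)
i=g(r.get_image('side')[:,:,::-1][200:260,235:325]); t=g(r.get_image('top')[:,:,::-1][145:230,262:322])
o=np.zeros((max(len(i),len(t)),800,3),np.uint8); o[:len(i),:400]=i;o[:len(t),400:]=t
cv2.imwrite('pics/c5.png',o); s=r.get_state();print(s['clock'],s['tool_pos'],s['contact_force'])
```

```text
9.6667 [ 0.4459641  -0.11790788  0.16645183] [ 1.08847796  0.01933073 -0.31708608]
```

View pics/c5.png

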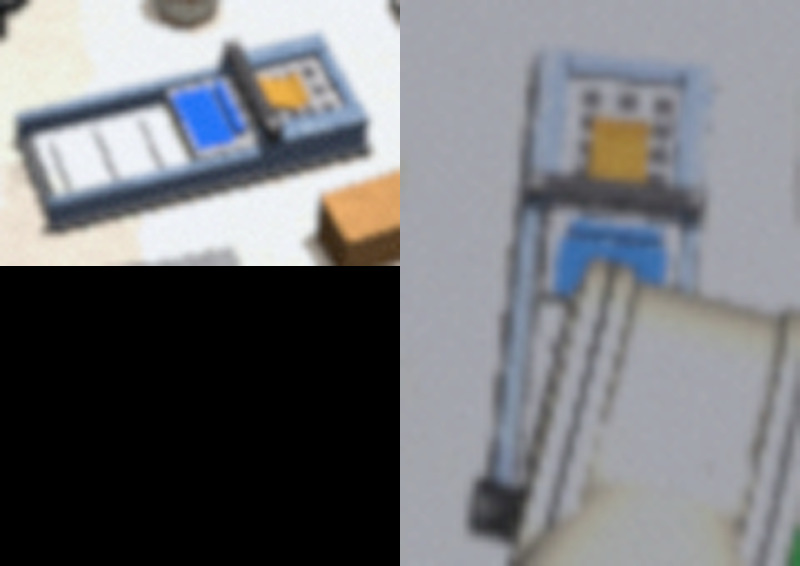

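The nose sits against the end stop, with the hole rows reaching the stop bar. The cassette lies straight under the lips with the brass spring on its lid, and the gripper is clear.

```bash
python3 -c "
from bench import r
print(r.job_done())"
```

```text
the job is handed in; nothing more can be done
None
```

I pressed the cassette down, slid it under the lips and drag spring until it met the end stop, then let go and handed the job in; the last picture shows it home and straight with the gripper clear, but the hand-in returned no verdict.

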